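# Open a bench scale's battery tray with a cake tester

## Task

Take the cake tester (steel pin with a wooden handle) out of its wooden block, put its pin into the small well in the white battery tray of the bench scale, press the recessed button down until you feel its stop, and with the button kept down push the tray out to its end, then lift the pin so that the tray stays latched open. Press gently (never above 25 N), touch the scale with the pin only, stand the tester back upright in its block, and leave everything else where it is.

Things in the scene. Friction and masses are not known exactly. Their poses are not given: they have to be found in the camera images.
- scale: Bench scale, fixed to the table, grey plastic, 180 (x) x 190 (y) mm. Origin: centre of its underside. A steel weighing plate covers its +x part (top 72 mm up); along its -x edge runs a 60 mm high console: display at the -y half, white battery tray (44 mm in x, 80 in y, top level with the console, ribbed outer end) at the +y half. The tray slides out along the scale's own +y.
- well (a point): Centre of the mouth of the well in the tray's top, 60 mm above the table: a 16 x 16 mm hole with upright walls, with the release button inside. It moves with the tray; its axes are the scale's, +y is the way out. With the tray shut it lies at x -58, y +45 mm in the scale's frame, 30 mm from the tray's inner end. The pin pushes the tray by the wall of the well.
- release_top (a point): Centre of the button's top, a square grey plunger filling the well, 6 mm below the well's mouth when up. It goes down on a light spring (2 N at first, 3 N after 4 mm, 5.5 N after 14) to a stop 4 to 14 mm down: this differs every time, is unseen, and is felt as a steep rise, about 10 N per mm. The tray is free only from 1 mm before the stop on down: about 10 N of downward push is right.
- release (a joint): How far the button is pressed, m: 0 = up, grows downward.
- tray (a joint): How far the tray is out, m: 0 shut, 0.048 at its end stop. Once free it slides with 2 to 4 N of friction. If the button comes up on the way the tray locks (a catch every 12 mm): ease the push, then press the button to its stop again. From 0.0445 on, the button can spring up behind the last catch and keeps the tray latched open.
- tester: Cake tester: square wooden handle 24 x 24 mm, 75 mm tall, with a round steel pin 6 mm in diameter and 62 mm long below it, on the same axis; 90 g. Origin: centre of the handle's underside, where the pin starts; z points up the handle. It stands in the block with the handle's underside on the block's top; x and y are normal to the handle's flat sides.
- tester_tip (a point): Free end of the tester's pin, 62 mm below the handle's underside.
- block: Wooden block 70 x 70 x 70 mm, fixed to the table, with an upright 15 mm square hole right through its centre, in which the tester stands. Origin: centre of its underside; its top and the hole's mouth are 70 mm up.
- jar: Bystander: closed glass jar, 68 mm in diameter, 100 mm high, origin under its centre.
- spatula: Bystander: spatula lying on the table near the robot.
- cutter: Bystander: aluminium pastry stamp, 54 mm in diameter, 55 mm high, standing near the robot.
Things that resemble listed ones, but are neither listed nor needed, are in the scene too. There is more than one size of the tester; the job needs the smallest. What is shaped like the block but pink or purple is not meant.

How it is judged:
By the outcome, as a careful person would: the job done as asked, in the order asked, and still so for the second after the job is handed in, with the robot touching nothing.
It also fails if it takes over 72 s, if anything falls off the work surface, if the arm or the gripper's body presses on something with over 40 N, if the wrist force passes 120 N, or if a joint passes its speed limit or range.

## Robot

A 6-joint arm with a two-finger parallel gripper is mounted at the origin on the work surface. World frame = base frame: x ahead of the robot, y to its left, z up, the work surface at z = 0. Lengths are in m, angles in rad, forces in N, time in s.
With the tool pointing down it reaches from about 0.3 to 0.95 m from the base axis. Payload 3.1 kg.
Tool frame: the origin (TCP) lies at the very end of the fingers, on their centre line; the grasp point (between the pads) lies 19 mm behind it; z points along the fingers, y is the line along which they close (so a half turn about z gives the same grasp; the last joint's range is limited). The gripper opens to 85 mm and grips with 20 to 120 N. Pads are 22 mm wide; open, the fingers measure 114 mm over their backs; the gripper's body (76 mm by 85 mm) begins 54 mm behind the grasp point. The pads swing forward as they close: fully open they stand 13 mm farther back than shut.
Start: joints at [-1.327, 0.308, 1.634, -0, 1.2, -0.07], TCP at [0.193, -0.594, 0.231] pointing down, gripper open.
Joint ranges: [-3.06, 3.06], [-0.79, 1.96], [0.05, 2.63], [-1.19, 4.34], [0.05, 2.64], [-2.94, 2.94]. Speed limits (rad/s): [2.79, 2.79, 3.14, 3.14, 3.14, 3.14].

## Interface

Orientations are given as a unit quaternion [x, y, z, w].
In Python, from bench import robot, eyes gives the robot as it stands.
- The arm moves only by the tool apply_moves, never from a script. Its argument "targets" is text: rows parted by semicolons, each of 5 numbers parted by spaces: the shift along the tool's x, y, z in m, then the turn about the tool's z in degrees, then the closure, from 0 (fully open) to 1 (shut). A call has 1 to 20 rows; each row shifts and turns the commanded pose from where the row before left it, along the tool's axes as they then stand; what a row does not reach is not made up. A row lasts 1/12 s, in which the tool goes at most 41.7 mm and 7.16 degrees, less where a joint would pass 70% of its speed; a pose out of reach is approached as far as the arm can. A call is refused whole if a number of a shift passes 0.0417 or a number of a turn 7.16, either way. A call with a gripper value outside its range is refused whole. The fingers move at their own pace and stop on an object; "grip_force" is the grip in N (left out, the last holds). Time passes only in rows, so rows that do not move let the fingers close. It gives the time, the measured TCP pose, the force, the opening and the grip force at its end, in the units of the state.
- robot.get_state(): the state, without advancing time (a new reading comes with each control period).
- eyes.grab_frame(name): name is "scene" or "top"; returns a dict with "color" (420x560x3 uint8, red, green, blue), "fx", "fy", "cx", "cy" (pixels), "eye" and "rotation" of the camera in the world. Camera axes: x right, y up, looking along -z (the intrinsics and any distortion apply to the point x, -y, -z); pixel columns grow to the right and rows downward; lengths in m; the calibration is good to about 2 mm. A picture is of the moment at which its call begins. There is no depth.
- robot.hand_in(): hands the job in; it is judged then, once.
The state is a dict: "time": time; "q": joint angles; "joint_velocities": joint speeds; "effort": joint torques, N m; "eef_pos": TCP position; "tool_rot": TCP orientation; "force": force on the tool from outside, world axes, zero at the start; "ft_torque": the same for the moment, N m; "gripper_width": opening from 0.0 (shut) to 1.0 (fully open); "grip_force": force on a finger pad.
Only numpy, scipy, OpenCV 4.12 (cv2) and the standard library are available. Lean on these libraries where they do the work, as an engineer would, in place of code of your own. Each camera call takes 0.05 s, during which the arm holds its last target. There are 200 camera calls.

## Working session

There is one attempt and no reset: what is moved stays moved. The work goes in short steps, Python scripts to look and compute and a tool call to move; the robot and the scene stay as the last step left them, time stands still between calls to the robot, and variables do not carry over. Pictures are saved under pics/ and viewed, at most 10 in all, crops included, and the job is handed in when it is done.

Besides the shell and the picture viewer there is one more tool, called after "Call:" as name(argument=value, ...) on one line, values as JSON. apply_moves: Moves the arm, as the interface text tells. Its arguments: {"type":"object","properties":{"targets":{"type":"string"},"grip_force":{"type":"number"}},"required":["targets"]}

```bash
ls; mkdir -p pics
cat > h.py <<'E'
import numpy as np, cv2
from bench import robot, eyes
def grab(n,f):
    d=eyes.grab_frame(n); cv2.imwrite('pics/'+f,cv2.cvtColor(d['color'],cv2.COLOR_RGB2BGR)); np.save('pics/'+f[:-4]+'.npy',d,allow_pickle=True); return d
def load(f): return np.load('pics/'+f+'.npy',allow_pickle=True).item()
def proj(d,P):
    p=(np.atleast_2d(P)-d['eye'])@np.array(d['rotation'])
    return np.c_[d['cx']+d['fx']*p[:,0]/-p[:,2], d['cy']+d['fy']*p[:,1]/p[:,2]]
def ray(d,u,v):
    r=np.array(d['rotation'])@np.array([(u-d['cx'])/d['fx'],-(v-d['cy'])/d['fy'],-1]); return np.array(d['eye']),r
def atz(d,u,v,z):
    e,r=ray(d,u,v); return e+r*(z-e[2])/r[2]
def tri(obs):
    A=np.zeros((3,3));b=np.zeros(3)
    for d,u,v in obs:
        e,r=ray(d,u,v); r=r/np.linalg.norm(r); M=np.eye(3)-np.outer(r,r);A+=M;b+=M@e
    X=np.linalg.solve(A,b); return X,[np.round(proj(d,X)[0]-[u,v],1) for d,u,v in obs]
E
python3 - <<'E'
from h import *
for n in('scene','top'):
    d=grab(n,n+'0.png'); print({k:(v if k!='color' else v.shape) for k,v in d.items()})
print(robot.get_state())
a=[cv2.imread('pics/%s0.png'%n) for n in('scene','top')]
E
```

```text
pics
{'color': (420, 560, 3), 'fx': 477.50812013186146, 'fy': 477.50812013186146, 'cx': 270.9090135623326, 'cy': 215.6039387133866, 'eye': array([ 0.95509153, -0.75360332,  1.14012176]), 'rotation': array([0.31335085, 0.10364629, 0.31969311, 0.88818073])}
{'color': (420, 560, 3), 'fx': 524.6033599661852, 'fy': 524.6033599661852, 'cx': 281.6020074585134, 'cy': 202.3739492948722, 'eye': array([ 0.12824483, -0.08142516,  1.61059325]), 'rotation': array([ 0.06475713, -0.06966783, -0.70193409,  0.70586219])}
{'time': 0.1, 'q': array([-1.32674389e+00,  3.08927180e-01,  1.63507199e+00,  3.98253909e-06,
        1.19972167e+00, -6.97031721e-02]), 'joint_velocities': array([ 0.0001435 , -0.00259553, -0.00269276,  0.00235788, -0.00011528,
        0.00041351]), 'effort': array([-1.37405600e-04, -4.16409087e+01, -2.77644020e+01, -6.65931839e-05,
        3.99761688e-03,  1.82733555e-05]), 'eef_pos': array([ 0.19268506, -0.59375852,  0.23015011]), 'tool_rot': array([ 9.87719447e-01,  1.56234315e-01, -9.07964184e-05, -1.06021237e-03]), 'force': array([-0.34198524,  0.27588797,  0.04379209]), 'ft_torque': array([ 0.02043982, -0.02211889, -0.01423062]), 'grip_force': 0.0, 'gripper_width': 0.9970365577424196}
```

```bash
sed -i "s/^def grab/from scipy.spatial.transform import Rotation as R\ndef grab/; s/np.array(d\['rotation'\])/R.from_quat(d['rotation']).as_matrix()/" h.py; python3 -c "import h"
```

```text
(no output)
```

View pics/scene0.png

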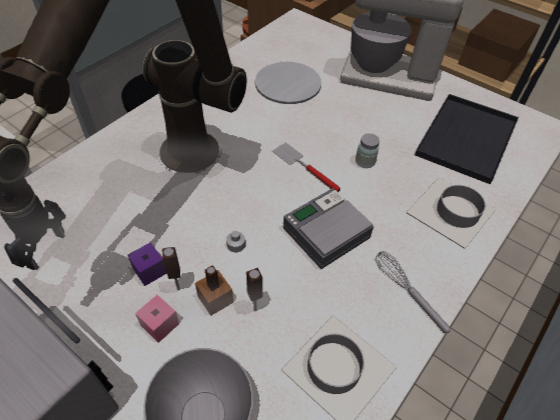

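View pics/top0.png

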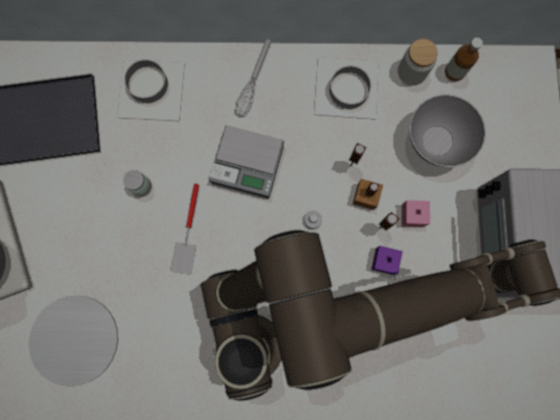

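Scene picture: three testers, at pixels (212,278) in the brown block, and loose-standing at (171,263) and (254,283). Blocks: brown (214,290), purple (147,263), pink (157,317). The brown block and the tester in it fit the description, so I enlarge that part to confirm.

Run:
```python
import cv2,numpy as np
a=cv2.imread('pics/scene0.png');b=cv2.imread('pics/top0.png')
A=cv2.resize(a[225:345,120:280],(800,600),interpolation=cv2.INTER_CUBIC)
cv2.imwrite('pics/c1.png',A)
B=cv2.resize(b[130:280,300:440],None,fx=4,fy=4,interpolation=cv2.INTER_CUBIC)[:600]
cv2.imwrite('pics/c2.png',B[:, :560])
C=np.hstack([cv2.resize(a[180:270,275:380],None,fx=4,fy=4,interpolation=cv2.INTER_CUBIC)[:360],cv2.resize(b[120:210,200:295],None,fx=4,fy=4,interpolation=cv2.INTER_CUBIC)])
print(C.shape);cv2.imwrite('pics/c3.png',C)
```

```text
(360, 800, 3)
```

View pics/c1.png

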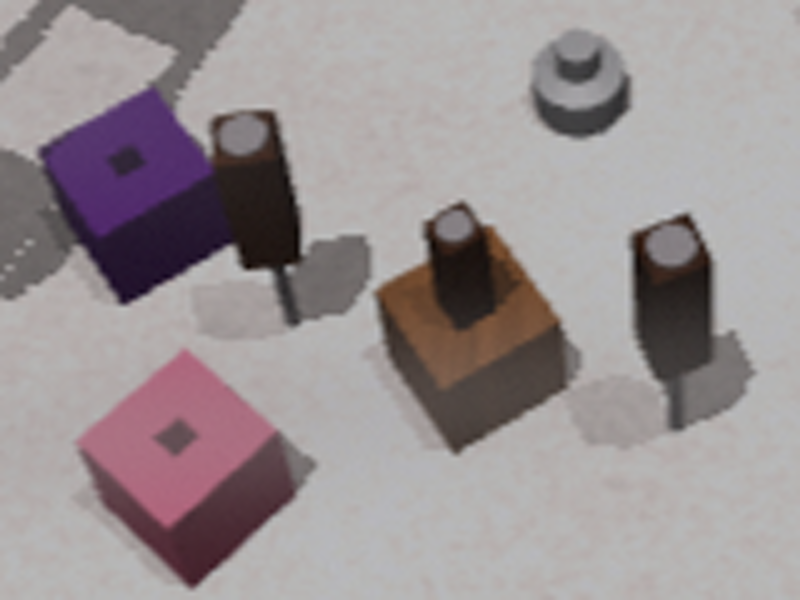

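View pics/c2.png

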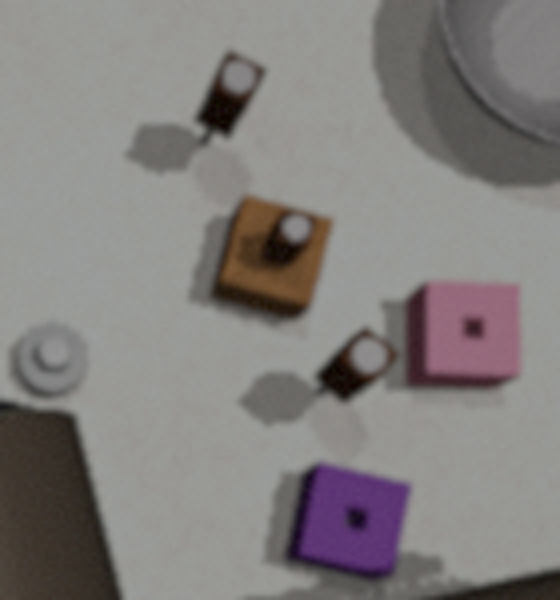

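View pics/c3.png

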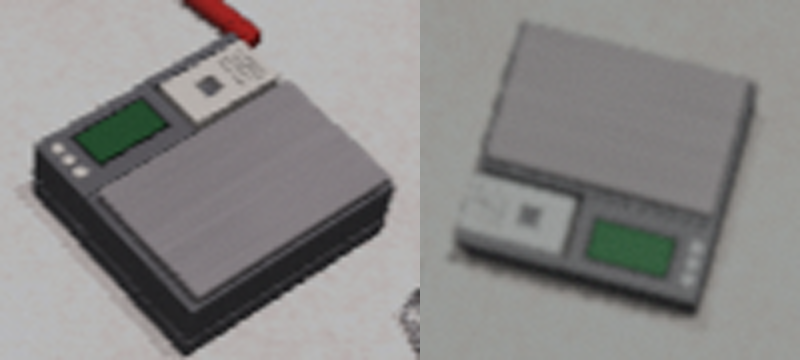

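Crops: the brown-block tester (c1 (455,225), c2 (295,229)) has a clearly smaller cap and handle than the other two. It is the smallest, so it is the one meant. The well is at c3 (210,86) left and (530,215) right. Next I fit the poses.

```bash
cat > fit.py <<'E'
from h import *
from scipy.optimize import least_squares
S=load('scene0');T=load('top0')
c1=lambda U,V:((U+.5)/5-.5+120,(V+.5)/5-.5+225)
c2=lambda U,V:((U+.5)/4-.5+300,(V+.5)/4-.5+130)
cl=lambda U,V:((U+.5)/4-.5+275,(V+.5)/4-.5+180)
cr=lambda U,V:((U-420+.5)/4-.5+200,(V+.5)/4-.5+120)
p=lambda n,r:print(n,np.round(r[0],4),r[1])
p('cap',tri([(S,*c1(455,225)),(T,*c2(295,229))]))
p('well',tri([(S,*cl(210,86)),(T,*cr(530,215))]))
for n,pts in(('blk S',[(378,293),(447,388),(558,322),(490,228)]),):
  for q in pts: print(n,np.round(atz(S,*c1(*q),.07),4))
for q in [(247,197),(330,216),(308,302),(219,281)]: print('blk T',np.round(atz(T,*c2(*q),.07),4))
def fit(name,obs,x0):
    f=lambda x:np.concatenate([(proj(d,np.r_[R.from_euler('z',x[2]).as_matrix()[:2,:2]@m[:2]+x[:2],m[2]+x[3]])[0]-uv) for d,uv,m in obs])
    r=least_squares(f,x0,loss='soft_l1'); print(name,np.round(r.x,4),'yaw deg',np.degrees(r.x[2]).round(2)); print(np.round(r.fun.reshape(-1,2),1).tolist()); return r.x
m=lambda *a:np.array(a)/1000.
obs=[(S,cl(160,84),m(-80,15,60)),(S,cl(198,124),m(-36,15,60)),(S,cl(283,75),m(-36,95,60)),(S,cl(237,42),m(-80,95,60)),(S,cl(210,86),m(-58,45,60)),
(T,cr(578,193),m(-36,15,60)),(T,cr(565,258),m(-80,15,60)),(T,cr(530,215),m(-58,45,60)),
(S,cl(36,150),m(-90,-95,60)),(T,cr(697,306),m(-90,-95,60))]
w=fit('scale',obs,[.4,-.05,-.2,0])
c=R.from_euler('z',w[2]).as_matrix()[:2,:2]@[-.058,.045]+w[:2];print('well model',c)
E
python3 fit.py
```

```text
cap [ 0.4584 -0.3539  0.1426] [array([-0.1,  0. ]), array([-0.1, -0.1])]
well [0.5164 0.0749 0.0581] [array([-0.1,  0. ]), array([-0., -0.])]
blk S [ 0.4206 -0.3795  0.07  ]
blk S [ 0.4856 -0.3962  0.07  ]
blk S [ 0.5029 -0.3329  0.07  ]
blk S [ 0.4378 -0.3141  0.07  ]
blk T [ 0.499 -0.332  0.07 ]
blk T [ 0.4847 -0.3943  0.07  ]
blk T [ 0.4186 -0.3758  0.07  ]
blk T [ 0.4342 -0.3095  0.07  ]
scale [ 0.5617  0.0166 -0.2454 -0.0032] yaw deg -14.06
[[-0.2, 0.8], [-0.0, 0.1], [-1.0, 0.2], [0.7, -0.5], [-0.2, 0.4], [-0.4, 1.2], [-1.0, -1.4], [0.2, 0.1], [-0.5, -0.8], [0.2, -1.5]]
well model [0.51635653 0.07437973]
```

```bash
cat > g.py <<'E'
from fit import *
print('---')
for q in [(425,224),(463,203),(488,232)]: print('hnd S',np.round(atz(S,*c1(*q),.145),4))
p('B1',tri([(S,*c1(671,246)),(T,*c2(239,75))])); p('B2',tri([(S,*c1(245,134)),(T,*c2(369,354))]))
p('B1 tip',tri([(S,*c1(677,428)),(T,*c2(203,143))]))
E
python3 g.py | sed -n '/---/,$p'
```

```text
---
hnd S [ 0.4482 -0.3635  0.145 ]
hnd S [ 0.454  -0.3429  0.145 ]
hnd S [ 0.4749 -0.3472  0.145 ]
B1 [ 0.5619 -0.3111  0.1777] [array([ 0.1, -0. ]), array([0.1, 0. ])]
B2 [ 0.3622 -0.3959  0.1781] [array([-0.2,  0. ]), array([-0.2, -0.1])]
B1 tip [ 0.5617 -0.3102 -0.0067] [array([-0.1,  0. ]), array([-0.1, -0.1])]
```

Call:
apply_moves(targets="0.0327 -0.0146 0 0 0.3;0.0327 -0.0146 0 0 0.3;0.0327 -0.0146 0 0 0.3;0.0327 -0.0146 0 0 0.3;0.0327 -0.0146 0 0 0.3;0.0327 -0.0146 0 0 0.3;0.0327 -0.0146 0 0 0.3;0.0327 -0.0146 0 0 0.3;0.0327 -0.0146 0 0 0.3;0.0327 -0.0146 0 0 0.3;0 0 0 6.6 0.3;0 0 0 6.6 0.3;0 0 0 6.6 0.3;0 0 0 6.6 0.3;0 0 0 6.6 0.3;0 0 0 0 0.3;0 0 0 0 0.3", grip_force=30)

```text
time: 1.52
eef_pos: [0.4586, -0.3544, 0.2308]
tool_rot: [0.992, -0.129, -0.0, -0.0]
force: [-0.2, 0.8, 0.3]
gripper_width: 0.702
grip_force: 0.0
```

Call:
apply_moves(targets="0 0 0.027 0 0.3;0 0 0.027 0 0.3;0 0 0.027 0 0.3;0 0 0.027 0 0.3;0 0 0.0135 0 0.3;0 0 0.0135 0 0.3;0 0 0 0 0.3;0 0 0 0 0.5;0 0 0 0 0.6;0 0 0 0 0.7;0 0 0 0 0.8;0 0 0 0 0.9;0 0 0 0 1;0 0 0 0 1;0 0 0 0 1;0 0 0 0 1;0 0 0 0 1;0 0 0 0 1", grip_force=60)

```text
time: 3.02
eef_pos: [0.4598, -0.3557, 0.0978]
tool_rot: [0.991, -0.131, 0.001, 0.001]
force: [-0.7, -0.4, 5.0]
gripper_width: 0.273
grip_force: 59.9
```

Call:
apply_moves(targets="0 0 -0.005 0 1;0 0 -0.01 0 1;0 0 -0.02 0 1;0 0 -0.025 0 1;0 0 -0.025 0 1;0 0 -0.025 0 1;0 0 -0.02 0 1;0 0 0 0 1;0 0 0 0 1;0 0 0 0 1")

```text
time: 3.85
eef_pos: [0.458, -0.3538, 0.225]
tool_rot: [0.991, -0.131, -0.001, -0.001]
force: [-0.3, 0.2, -1.9]
gripper_width: 0.276
grip_force: 59.2
```

```bash
cat > i.py <<'E'
from h import *
s=robot.get_state();print(s['eef_pos'],R.from_quat(s['tool_rot']).as_matrix().round(3).tolist(),s['force'],s['q'])
d=grab('scene','scene1.png');t=grab('top','top1.png')
tip=np.array(s['eef_pos'])-[0,0,.0898]
print('pred tip',proj(d,tip),proj(t,tip),'base',proj(d,tip+[0,0,.062]))
u,v=proj(d,tip)[0].astype(int); a=cv2.imread('pics/scene1.png')[v-60:v+30,u-60:u+60]; print('origin',u-60,v-60)
cv2.imwrite('pics/c4.png',cv2.resize(a,None,fx=6,fy=6,interpolation=cv2.INTER_CUBIC))
E
python3 i.py
```

```text
[ 0.45797787 -0.35382242  0.22496266] [[0.966, -0.259, -0.002], [-0.259, -0.966, 0.002], [-0.002, -0.001, -1.0]] [-0.26713766  0.19645484 -1.88884024] [-7.33049721e-01  2.27569507e-01  1.74934841e+00  4.21945271e-05
  1.16725244e+00  1.09986440e+00]
pred tip [[210.61299606 271.12697604]] [[372.80397603 187.49902511]] base [[208.44069691 257.12420451]]
origin 150 211
```

View pics/c4.png

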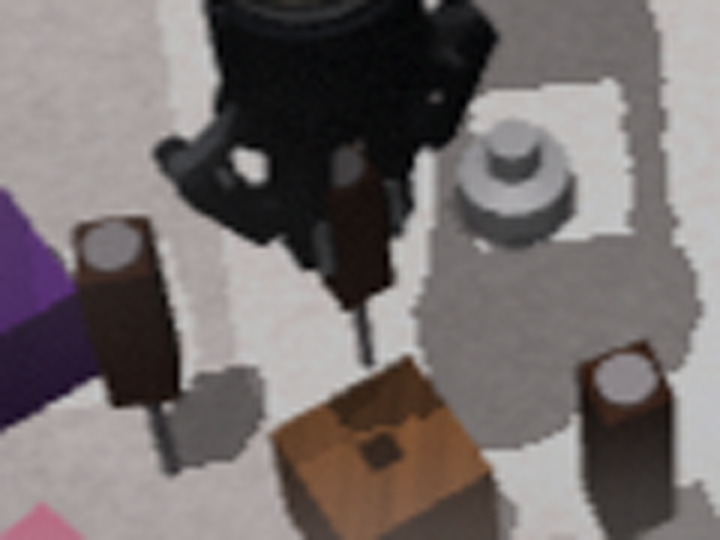

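The crop shows the tester hanging straight in the gripper. Its pin tip at crop (368,362), image (211.3,271.3), is within 1 px of the prediction, and the block's hole is at crop (380,451). Now I move over to the well.

Call:
apply_moves(targets="-0.0019 -0.0153 0 0 1;-0.0039 -0.0306 0 0 1;-0.0039 -0.0306 0 0 1;-0.0039 -0.0306 0 0 1;-0.0039 -0.0306 0 0 1;-0.0039 -0.0306 0 0 1;-0.0039 -0.0306 0 0 1;-0.0039 -0.0306 0 0 1;-0.0039 -0.0306 0 0 1;-0.0039 -0.0306 0 0 1;-0.0039 -0.0306 0 0 1;-0.0039 -0.0306 0 0 1;-0.0039 -0.0306 0 0 1;-0.0039 -0.0306 0 0 1;-0.002 -0.0159 0 0 1;0 0 0 -0.9 1;0 0 0 0 1;0 0 0 0 1;0 0 0 0 1")

```text
time: 5.53
eef_pos: [0.5167, 0.0731, 0.2257]
tool_rot: [0.992, -0.123, -0.001, 0.0]
force: [0.7, -1.2, -0.9]
gripper_width: 0.27
grip_force: 59.2
```

Call:
apply_moves(targets="0 0 0.01 0 1;0 0 0.02 0 1;0 0 0.02 0 1;0 0 0.01 0 1;0 0 0.007 0 1;0 0 0 0 1;0 0 0 0 1;0 0 0 0 1")

```text
time: 6.2
eef_pos: [0.5183, 0.0737, 0.1603]
tool_rot: [0.992, -0.123, 0.001, -0.0]
force: [0.5, 0.0, 0.2]
gripper_width: 0.274
grip_force: 59.2
```

```bash
cat > j.py <<'E'
from h import *
s=robot.get_state();print(s['eef_pos'],s['force'])
d=grab('scene','scene2.png');t=grab('top','top2.png')
tip=np.array(s['eef_pos'])-[0,0,.0898]
print('pred tip',proj(d,tip),proj(t,tip),'well',proj(d,[.5164,.0746,.06]),proj(t,[.5164,.0746,.06]))
a=cv2.imread('pics/scene2.png')[175:235,285:365]; b=cv2.imread('pics/top2.png')[150:210,195:255]
f=lambda a:cv2.resize(a,None,fx=5.5,fy=5.5,interpolation=cv2.INTER_CUBIC)
cv2.imwrite('pics/c5.png',np.hstack([f(a),f(b)]))
E
python3 j.py
```

```text
[0.51830385 0.07369061 0.16025099] [0.47779604 0.01983115 0.16958312]
pred tip [[327.81428584 198.97476058]] [[227.10297171 171.74931447]] well [[327.08015529 200.76867543]] [[227.11337771 173.20275858]]
```

View pics/c5.png

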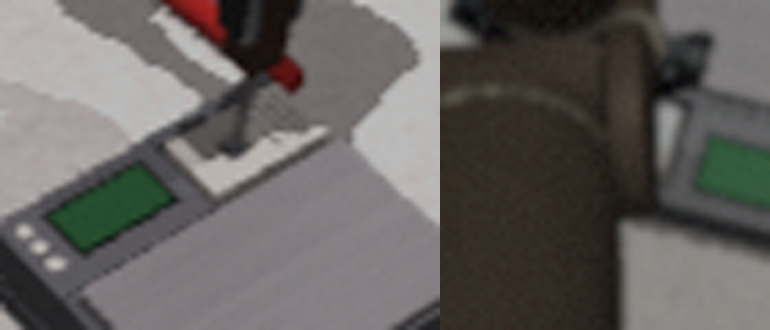

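The scene half of the crop shows the tip at crop (238,152), at the dark well mouth (231,142). The top view is hidden by the arm. Next: a small shift towards the well, then a descent watching the force.

Call:
apply_moves(targets="-0.0015 -0.0004 0 0 1;0 0 0.004 0 1;0 0 0.004 0 1;0 0 0.003 0 1;0 0 0.002 0 1;0 0 0.001 0 1;0 0 0 0 1;0 0 0 0 1")

```text
time: 6.97
eef_pos: [0.5159, 0.0746, 0.1451]
tool_rot: [0.992, -0.123, -0.0, 0.0]
force: [0.1, -0.1, -1.0]
gripper_width: 0.27
grip_force: 59.2
```

Call:
apply_moves(targets="0 0 0.001 0 1;0 0 0.001 0 1;0 0 0.001 0 1;0 0 0.001 0 1;0 0 0 0 1;0 0 0 0 1")

```text
time: 7.47
eef_pos: [0.5163, 0.0746, 0.1416]
tool_rot: [0.992, -0.123, 0.0, -0.0]
force: [-0.9, 1.0, 0.6]
gripper_width: 0.274
grip_force: 59.3
```

Call:
apply_moves(targets="0 0 0.001 0 1;0 0 0.001 0 1;0 0 0 0 1;0 0 0 0 1")

```text
time: 7.8
eef_pos: [0.5162, 0.0746, 0.1394]
tool_rot: [0.992, -0.123, 0.0, -0.0]
force: [0.2, -1.0, 1.8]
gripper_width: 0.277
grip_force: 59.4
```

Call:
apply_moves(targets="0 0 0.001 0 1;0 0 0 0 1;0 0 0 0 1")

```text
time: 8.05
eef_pos: [0.5162, 0.0746, 0.1384]
tool_rot: [0.992, -0.123, 0.0, -0.0]
force: [0.8, -0.2, 0.8]
gripper_width: 0.273
grip_force: 59.5
```

Call:
apply_moves(targets="0 0 0.001 0 1;0 0 0 0 1;0 0 0 0 1")

```text
time: 8.3
eef_pos: [0.5162, 0.0746, 0.1374]
tool_rot: [0.992, -0.123, 0.0, -0.0]
force: [0.4, 0.0, 2.4]
gripper_width: 0.271
grip_force: 59.6
```

Call:
apply_moves(targets="0 0 0.001 0 1;0 0 0 0 1;0 0 0 0 1")

```text
time: 8.55
eef_pos: [0.5162, 0.0746, 0.1364]
tool_rot: [0.992, -0.123, 0.0, -0.0]
force: [0.7, -0.7, 2.4]
gripper_width: 0.267
grip_force: 59.6
```

Call:
apply_moves(targets="0 0 0.0007 0 1;0 0 0 0 1;0 0 0 0 1")

```text
time: 8.8
eef_pos: [0.5162, 0.0746, 0.1357]
tool_rot: [0.992, -0.123, 0.0, -0.0]
force: [1.7, -0.0, 2.6]
gripper_width: 0.272
grip_force: 59.6
```

Call:
apply_moves(targets="0 0 0.0007 0 1;0 0 0 0 1;0 0 0 0 1")

```text
time: 9.05
eef_pos: [0.5161, 0.0746, 0.1349]
tool_rot: [0.992, -0.123, 0.0, -0.0]
force: [0.7, 0.3, 2.9]
gripper_width: 0.277
grip_force: 59.7
```

Call:
apply_moves(targets="0 0 0.0008 0 1;0 0 0 0 1;0 0 0 0 1")

```text
time: 9.3
eef_pos: [0.5161, 0.0746, 0.1341]
tool_rot: [0.992, -0.123, 0.0, -0.0]
force: [0.8, 0.3, 2.6]
gripper_width: 0.278
grip_force: 59.7
```

Call:
apply_moves(targets="0 0 0.0007 0 1;0 0 0 0 1;0 0 0 0 1")

```text
time: 9.55
eef_pos: [0.5161, 0.0746, 0.1334]
tool_rot: [0.992, -0.123, 0.0, -0.0]
force: [1.2, 0.5, 3.0]
gripper_width: 0.273
grip_force: 59.8
```

Call:
apply_moves(targets="0 0 0.0007 0 1;0 0 0 0 1;0 0 0 0 1")

```text
time: 9.8
eef_pos: [0.5161, 0.0746, 0.1327]
tool_rot: [0.992, -0.123, 0.0, -0.0]
force: [1.9, 0.4, 3.5]
gripper_width: 0.27
grip_force: 59.8
```

Call:
apply_moves(targets="0 0 0.0007 0 1;0 0 0 0 1;0 0 0 0 1")

```text
time: 10.05
eef_pos: [0.5161, 0.0746, 0.132]
tool_rot: [0.992, -0.123, 0.0, -0.0]
force: [0.4, 1.1, 3.8]
gripper_width: 0.276
grip_force: 59.8
```

Call:
apply_moves(targets="0 0 0.0007 0 1;0 0 0 0 1;0 0 0 0 1")

```text
time: 10.3
eef_pos: [0.5161, 0.0746, 0.1313]
tool_rot: [0.992, -0.123, 0.0, -0.0]
force: [1.7, 1.7, 3.7]
gripper_width: 0.272
grip_force: 59.9
```

Call:
apply_moves(targets="0 0 0.0006 0 1;0 0 0 0 1;0 0 0 0 1")

```text
time: 10.55
eef_pos: [0.5162, 0.0746, 0.1311]
tool_rot: [0.992, -0.123, 0.0, -0.0]
force: [0.4, -0.9, 5.4]
gripper_width: 0.273
grip_force: 60.2
```

Call:
apply_moves(targets="0 0 0.0006 0 1;0 0 0 0 1;0 0 0 0 1")

```text
time: 10.8
eef_pos: [0.5163, 0.0746, 0.131]
tool_rot: [0.992, -0.123, 0.0, -0.0]
force: [-0.2, -0.2, 9.2]
gripper_width: 0.275
grip_force: 60.6
```

Call:
apply_moves(targets="0 0 0.0005 0 1;0 0 0 0 1;0 0 0 0 1")

```text
time: 11.05
eef_pos: [0.5164, 0.0745, 0.131]
tool_rot: [0.992, -0.123, 0.0, 0.0]
force: [-0.7, -0.3, 9.8]
gripper_width: 0.274
grip_force: 60.8
```

Call:
apply_moves(targets="0 -0.0015 0.0001 0 1;0 -0.0015 0 0 1;0 -0.0015 0 0 1;0 -0.0015 0 0 1;0 0 0 0 1")

```text
time: 11.47
eef_pos: [0.5171, 0.0775, 0.1309]
tool_rot: [0.993, -0.121, -0.0, 0.003]
force: [-2.4, -7.5, 12.2]
gripper_width: 0.271
grip_force: 61.1
```

Call:
apply_moves(targets="0 -0.001 0 0 1;0 -0.001 0 0 1;0 -0.001 0 0 1;0 0 0 0 1")

```text
time: 11.8
eef_pos: [0.5178, 0.0802, 0.1309]
tool_rot: [0.993, -0.121, -0.001, 0.004]
force: [-2.4, -7.2, 13.3]
gripper_width: 0.271
grip_force: 61.2
```

Call:
apply_moves(targets="0 -0.0015 0 0 1;0 -0.0015 0 0 1;0 -0.0015 0 0 1;0 -0.0015 0 0 1;0 0 0 0 1")

```text
time: 12.22
eef_pos: [0.5193, 0.0861, 0.1309]
tool_rot: [0.993, -0.121, -0.0, 0.004]
force: [-1.6, -6.8, 12.6]
gripper_width: 0.273
grip_force: 61.0
```

Call:
apply_moves(targets="0 -0.0015 0 0 1;0 -0.0015 0 0 1;0 -0.0015 0 0 1;0 -0.0015 0 0 1;0 0 0 0 1")

```text
time: 12.63
eef_pos: [0.5208, 0.0919, 0.1309]
tool_rot: [0.993, -0.121, -0.0, 0.004]
force: [-1.0, -6.6, 12.6]
gripper_width: 0.276
grip_force: 61.0
```

Call:
apply_moves(targets="0 -0.002 0 0 1;0 -0.002 0 0 1;0 -0.002 0 0 1;0 -0.002 0 0 1;0 -0.002 0 0 1;0 0 0 0 1")

```text
time: 13.13
eef_pos: [0.5234, 0.1017, 0.1309]
tool_rot: [0.993, -0.121, -0.0, 0.003]
force: [-2.0, -6.8, 12.0]
gripper_width: 0.273
grip_force: 60.9
```

Call:
apply_moves(targets="0 -0.002 0 0 1;0 -0.002 0 0 1;0 -0.002 0 0 1;0 -0.002 0 0 1;0 -0.002 0 0 1;0 0 0 0 1")

```text
time: 13.63
eef_pos: [0.5259, 0.1115, 0.1308]
tool_rot: [0.993, -0.122, -0.0, 0.003]
force: [-1.2, -6.0, 12.0]
gripper_width: 0.273
grip_force: 61.0
```

Call:
apply_moves(targets="0 -0.002 0 0 1;0 -0.002 0 0 1;0 -0.002 0 0 1;0 0 0 0 1")

```text
time: 13.97
eef_pos: [0.5274, 0.1173, 0.1308]
tool_rot: [0.993, -0.122, -0.0, 0.003]
force: [-0.6, -5.4, 12.0]
gripper_width: 0.272
grip_force: 60.9
```

Call:
apply_moves(targets="0 -0.0015 0 0 1;0 -0.0015 0 0 1;0 -0.0015 0 0 1;0 0 0 0 1")

```text
time: 14.3
eef_pos: [0.5285, 0.1217, 0.1308]
tool_rot: [0.993, -0.122, -0.0, 0.003]
force: [-0.6, -7.4, 10.6]
gripper_width: 0.271
grip_force: 60.9
```

Call:
apply_moves(targets="0 -0.001 0 0 1;0 -0.001 0 0 1;0 -0.001 0 0 1;0 0 0 0 1")

```text
time: 14.63
eef_pos: [0.5289, 0.1236, 0.1307]
tool_rot: [0.993, -0.121, -0.0, 0.004]
force: [-1.1, -9.0, 12.4]
gripper_width: 0.273
grip_force: 61.2
```

Call:
apply_moves(targets="0 -0.001 0 0 1;0 -0.001 0 0 1;0 0 0 0 1")

```text
time: 14.88
eef_pos: [0.5293, 0.1256, 0.1307]
tool_rot: [0.993, -0.121, -0.001, 0.004]
force: [-1.2, -8.4, 12.4]
gripper_width: 0.273
grip_force: 61.2
```

Call:
apply_moves(targets="0 -0.001 0 0 1;0 -0.001 0 0 1;0 0 0 0 1")

```text
time: 15.13
eef_pos: [0.5295, 0.1266, 0.1306]
tool_rot: [0.993, -0.121, -0.001, 0.005]
force: [-1.7, -11.2, 13.3]
gripper_width: 0.28
grip_force: 61.5
```

Call:
apply_moves(targets="0 -0.001 0 0 1;0 -0.001 0 0 1;0 0 0 0 1;0 0 0 0 1")

```text
time: 15.47
eef_pos: [0.5296, 0.1271, 0.1306]
tool_rot: [0.993, -0.12, -0.001, 0.007]
force: [-2.8, -14.3, 14.0]
gripper_width: 0.278
grip_force: 62.0
```

Call:
apply_moves(targets="0 0.0015 0 0 1;0 0.0015 0 0 1;0 0 0 0 1;0 0 0 0 1")

```text
time: 15.8
eef_pos: [0.5294, 0.1262, 0.1306]
tool_rot: [0.993, -0.121, -0.001, 0.004]
force: [-0.7, -9.6, 12.9]
gripper_width: 0.275
grip_force: 61.1
```

Call:
apply_moves(targets="0 0 -0.001 0 1;0 0 -0.001 0 1;0 0 -0.002 0 1;0 0 -0.003 0 1;0 0 -0.003 0 1;0 0 0 0 1;0 0.001 0 0 1;0 0.001 0 0 1;0 0 0 0 1")

```text
time: 16.55
eef_pos: [0.5276, 0.1264, 0.1382]
tool_rot: [0.992, -0.122, -0.002, 0.002]
force: [-0.8, -5.3, 1.1]
gripper_width: 0.273
grip_force: 59.6
```

Call:
apply_moves(targets="0 0.001 0 0 1;0 0.001 0 0 1;0 0.001 0 0 1;0 0 0 0 1;0 0 0 0 1")

```text
time: 16.97
eef_pos: [0.5277, 0.1257, 0.139]
tool_rot: [0.992, -0.123, -0.001, 0.0]
force: [-1.1, -1.5, -0.2]
gripper_width: 0.273
grip_force: 59.5
```

Call:
apply_moves(targets="0 0.0005 -0.003 0 1;0 0 -0.006 0 1;0 0 -0.01 0 1;0 0 -0.02 0 1;0 0 -0.025 0 1;0 0 -0.022 0 1;0 0 0 0 1;0 0 0 0 1")

```text
time: 17.63
eef_pos: [0.5306, 0.1257, 0.2283]
tool_rot: [0.992, -0.123, 0.003, -0.001]
force: [-0.5, 0.5, -0.9]
gripper_width: 0.274
grip_force: 59.7
```

```bash
cat > k.py <<'E'
from h import *
s=robot.get_state();print(s['eef_pos'],s['force'])
d=grab('scene','scene3.png')
tip=np.array(s['eef_pos'])-[0,0,.0898]
print('pred tip',proj(d,tip))
S=load('scene0')
print('hole', atz(S,*proj(S,[0,0,0])[0],0)[:0], atz(load('scene1'),213.3,286.2,.07))
a=d['color'][140:240,275:395,::-1]
cv2.imwrite('pics/c6.png',cv2.resize(a,None,fx=6,fy=6,interpolation=cv2.INTER_CUBIC))
E
python3 k.py
```

```text
[0.53059819 0.12573778 0.22830264] [-0.48097408  0.50583639 -0.93053366]
pred tip [[344.25052022 175.22660976]]
hole [] [ 0.46227795 -0.35616098  0.07      ]
```

View pics/c6.png

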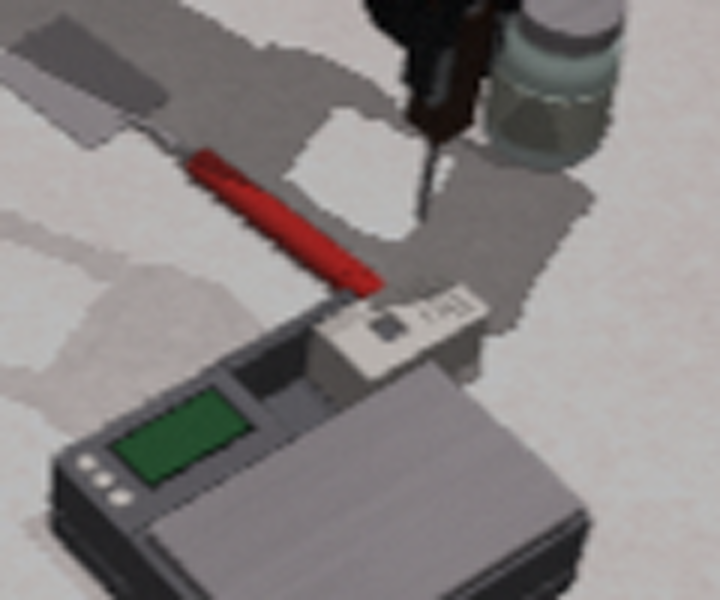

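The crop shows the tray out, with the well at crop (388,326). The pin is clear, tip at crop (423,220), and the bystanders look untouched. Next I check the tray travel and the pin's tilt.

Run:
```python
from h import *
d=load('scene3');w0=np.array([.5164,.0746]);u=lambda U,V:((U+.5)/6-.5+275,(V+.5)/6-.5+140)
w=atz(d,*u(388,326),.06);print('well now',w,np.linalg.norm(w[:2]-w0))
e=np.array([0.5306,0.1257,0.2283]);tip=e-[0,0,.0898];b=tip+[0,0,.062]
print(proj(d,tip),proj(d,b),'obs tip',u(423,220),'obs base',u(437,143))
print('tip plane z',atz(d,*u(423,220),tip[2]), 'base',atz(d,*u(437,143),b[2]))
print('jac mm/px', [proj(d,tip+np.eye(3)[i]*.01)[0]-proj(d,tip)[0] for i in range(3)])
```

```text
well now [0.52892384 0.12044542 0.06      ] 0.04752524503154998
[[344.24361932 175.23483989]] [[347.28054465 159.889231  ]] obs tip (345.0833333333333, 176.25) obs base (347.4166666666667, 163.41666666666666)
tip plane z [0.53469796 0.12391416 0.1385    ] base [0.53854087 0.11441093 0.2005    ]
jac mm/px [array([2.89560729, 1.63497786]), array([ 1.92545421, -1.92621972]), array([ 0.47528474, -2.40161774])]
```

Call:
apply_moves(targets="0.0015 0.0151 0 0 1;0.003 0.0302 0 0 1;0.003 0.0302 0 0 1;0.003 0.0302 0 0 1;0.003 0.0302 0 0 1;0.003 0.0302 0 0 1;0.003 0.0302 0 0 1;0.003 0.0302 0 0 1;0.003 0.0302 0 0 1;0.003 0.0302 0 0 1;0.003 0.0302 0 0 1;0.003 0.0302 0 0 1;0.003 0.0302 0 0 1;0.003 0.0302 0 0 1;0.003 0.0302 0 0 1;0.003 0.0302 0 0 1;0.0015 0.0151 0 0 1;0 0 0 0 1;0 0 0 0 1;0 0 0 0 1")

```text
time: 19.35
eef_pos: [0.457, -0.3538, 0.2243]
tool_rot: [0.992, -0.123, -0.001, -0.001]
force: [-0.3, -0.3, -0.5]
gripper_width: 0.274
grip_force: 59.8
```

Call:
apply_moves(targets="0 0 0.01 0 1;0 0 0.02 0 1;0 0 0.015 0 1;0 0 0.007 0 1;0 0 0 0 1;0 0 0 0 1;0 0 0 0 1;0 0 0 0 1")

```text
time: 20.02
eef_pos: [0.4582, -0.3558, 0.1748]
tool_rot: [0.992, -0.123, 0.001, 0.001]
force: [0.3, -0.4, -0.9]
gripper_width: 0.272
grip_force: 59.7
```

```bash
cat > l.py <<'E'
from h import *
s=robot.get_state();print(s['eef_pos'],s['force'],s['tool_rot'])
d=grab('scene','scene4.png');t=grab('top','top4.png')
tip=np.array(s['eef_pos'])-[0,0,.0898]
print('pred tip',proj(d,tip),proj(t,tip),'hole',proj(d,[.4606,-.3545,.07]),proj(t,[.4606,-.3545,.07]))
f=lambda a,k:cv2.resize(a[:,:,::-1],None,fx=k,fy=k,interpolation=cv2.INTER_CUBIC)
cv2.imwrite('pics/c7.png',np.hstack([f(d['color'][250:320,180:250],7),f(t['color'][165:235,335:375],7)]))
E
python3 l.py
```

```text
[ 0.45817257 -0.35576741  0.17478356] [ 0.2911146  -0.36118774 -0.92997883] [ 9.92438942e-01 -1.22733118e-01  1.02034045e-03  6.98469387e-04]
pred tip [[211.76830058 282.19392321]] [[370.45267916 191.09703409]] hole [[213.27201168 285.3975247 ]] [[369.14387173 191.35306685]]
```

View pics/c7.png

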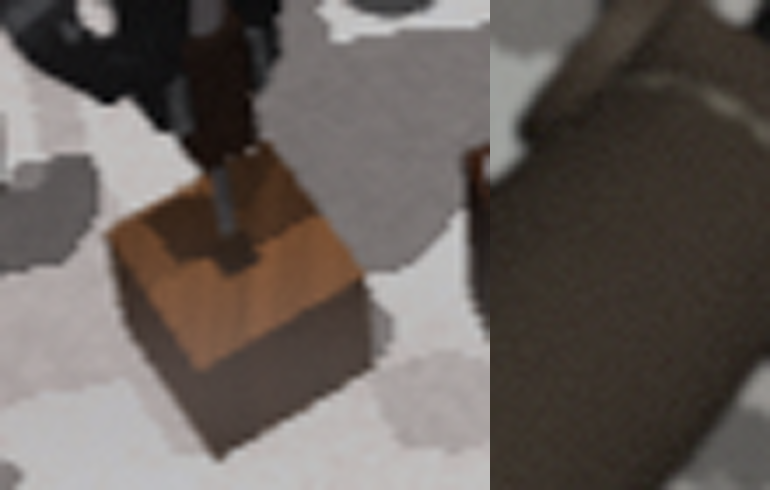

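The crop shows the tip at (225,232), just above the hole centre (235,252). A shift of about 1–2 mm in +x and +y centres it, then I descend gently.

Call:
apply_moves(targets="0.0007 -0.002 0 0 1;0 0 0.005 0 1;0 0 0.005 0 1;0 0 0.003 0 1;0 0 0.002 0 1;0 0 0.002 0 1;0 0 0.002 0 1;0 0 0.002 0 1;0 0 0 0 1")

```text
time: 20.87
eef_pos: [0.4582, -0.3534, 0.1519]
tool_rot: [0.992, -0.123, -0.0, -0.0]
force: [0.7, -0.5, -1.6]
gripper_width: 0.274
grip_force: 59.7
```

Call:
apply_moves(targets="0 0 0.005 0 1;0 0 0.005 0 1;0 0 0.005 0 1;0 0 0.005 0 1;0 0 0 0 1")

```text
time: 21.28
eef_pos: [0.4576, -0.3528, 0.1308]
tool_rot: [0.992, -0.123, -0.001, -0.001]
force: [-0.6, 0.3, -1.8]
gripper_width: 0.275
grip_force: 59.7
```

Call:
apply_moves(targets="0 0 0.006 0 1;0 0 0.006 0 1;0 0 0.005 0 1;0 0 0.004 0 1;0 0 0.003 0 1;0 0 0.002 0 1;0 0 0 0 1;0 0 0 0 1")

```text
time: 21.95
eef_pos: [0.4585, -0.3536, 0.1065]
tool_rot: [0.992, -0.123, 0.0, -0.0]
force: [-0.1, 0.4, -0.3]
gripper_width: 0.274
grip_force: 59.7
```

Call:
apply_moves(targets="0 0 0.001 0 1;0 0 0.001 0 1;0 0 0.001 0 1;0 0 0 0 1;0 0 0 0 1")

```text
time: 22.37
eef_pos: [0.4584, -0.3535, 0.1035]
tool_rot: [0.992, -0.123, -0.0, -0.0]
force: [0.2, -0.3, -1.0]
gripper_width: 0.275
grip_force: 59.7
```

Call:
apply_moves(targets="0 0 0.001 0 1;0 0 0.001 0 1;0 0 0 0 1;0 0 0 0 1")

```text
time: 22.7
eef_pos: [0.4584, -0.3535, 0.1013]
tool_rot: [0.992, -0.123, -0.0, -0.0]
force: [-1.3, 0.0, -1.0]
gripper_width: 0.275
grip_force: 59.7
```

Call:
apply_moves(targets="0 0 0.001 0 1;0 0 0.001 0 1;0 0 0 0 1;0 0 0 0 1")

```text
time: 23.03
eef_pos: [0.4584, -0.3535, 0.0994]
tool_rot: [0.992, -0.123, -0.0, -0.0]
force: [-0.3, -1.2, -1.7]
gripper_width: 0.27
grip_force: 59.7
```

Call:
apply_moves(targets="0 0 0.001 0 1;0 0 0 0 1;0 0 0 0 1")

```text
time: 23.28
eef_pos: [0.4584, -0.3535, 0.0984]
tool_rot: [0.992, -0.123, -0.0, -0.0]
force: [0.4, -0.1, -1.2]
gripper_width: 0.271
grip_force: 59.7
```

Call:
apply_moves(targets="0 0 0.0005 0 1;0 0 0 0 1;0 0 0 0 1")

```text
time: 23.53
eef_pos: [0.4585, -0.3535, 0.098]
tool_rot: [0.992, -0.123, -0.0, -0.0]
force: [1.0, -1.0, -1.3]
gripper_width: 0.272
grip_force: 59.7
```

Call:
apply_moves(targets="0 0 0.0007 0 1;0 0 0 0 1;0 0 0 0 1")

```text
time: 23.78
eef_pos: [0.4586, -0.3536, 0.0979]
tool_rot: [0.992, -0.123, 0.0, 0.0]
force: [-0.9, 1.7, 4.4]
gripper_width: 0.274
grip_force: 60.2
```

Call:
apply_moves(targets="0 0 0.0005 0 1;0 0 0 0 1;0 0 0 0 1")

```text
time: 24.03
eef_pos: [0.4586, -0.3536, 0.0978]
tool_rot: [0.992, -0.123, 0.0, -0.0]
force: [-2.4, 1.4, 6.2]
gripper_width: 0.274
grip_force: 60.9
```

Call:
apply_moves(targets="0 0 -0.0008 0 1;0 0 0 0 1;0 0 0 0 0.7;0 0 0 0 0.6;0 0 0 0 0.5;0 0 0 0 0.4;0 0 0 0 0.3;0 0 0 0 0.3;0 0 0 0 0.3;0 0 0 0 0.3", grip_force=20)

```text
time: 24.87
eef_pos: [0.4585, -0.3535, 0.0975]
tool_rot: [0.992, -0.123, -0.0, 0.0]
force: [1.3, 0.7, -0.6]
gripper_width: 0.699
grip_force: 0.0
```

Call:
apply_moves(targets="0 0 -0.005 0 0.3;0 0 -0.01 0 0.3;0 0 -0.02 0 0.3;0 0 -0.03 0 0.3;0 0 -0.035 0 0.3;0 0 -0.03 0 0.3;0 0 0 0 0.3;0 0 0 0 0.3;0 0 0 0 0.3;0 0 0 0 0.3")

```text
time: 25.7
eef_pos: [0.4576, -0.3527, 0.2263]
tool_rot: [0.992, -0.123, -0.001, -0.001]
force: [-0.0, 0.5, -0.3]
gripper_width: 0.699
grip_force: 0.0
```

Run:
```python
from h import *
s=robot.get_state();print(s['eef_pos'],s['force'],s['gripper_width'],s['time'])
d=grab('scene','scene5.png')
f=lambda a,k:cv2.resize(a[:,:,::-1],None,fx=k,fy=k,interpolation=cv2.INTER_CUBIC)
cv2.imwrite('pics/c8.png',f(d['color'][135:345,120:400],2.8))
```

```text
[ 0.45756658 -0.35272108  0.22625174] [-0.03235237  0.54986357 -0.34119312] 0.6994672772458579 25.7
```

View pics/c8.png

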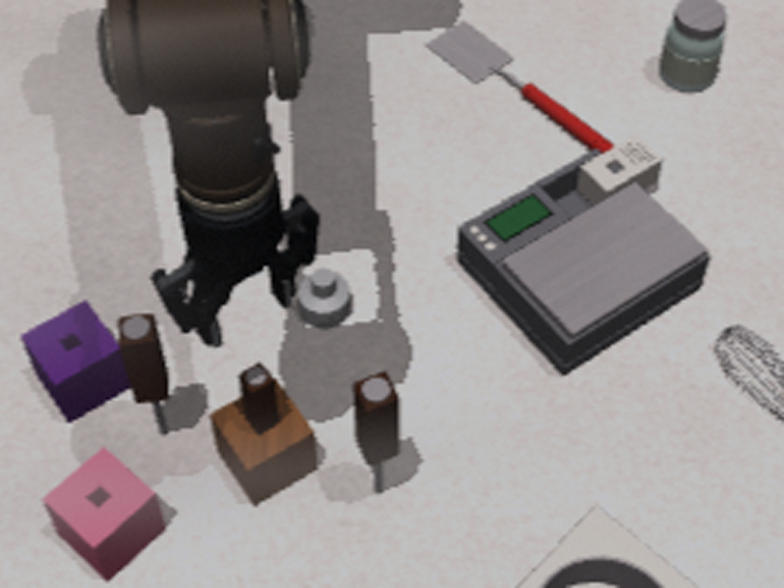

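The crop shows the tester upright in its block (handle top at crop (257,377)). The tray is open (well at crop (616,167)), the gripper is clear and everything else is in place, so I hand in.

```bash
python3 -c "
from bench import robot
print(robot.hand_in())"
```

```text
the job is handed in; nothing more can be done
None
```

The job is handed in at about 26 s: the tray is out about 47.5 mm and stayed open after the pin was lifted, the tester stands upright back in its block, wrist-force readings peaked at about 20 N (14 N downward), and the final picture shows the bystanders in place.

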